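# Weigh the next find on the laboratory balance

## Robot

A 6-joint arm with a two-finger parallel gripper is mounted at the origin on the work surface. World frame = base frame: x ahead of the robot, y to its left, z up, the work surface at z = 0. Lengths are in m, angles in rad, forces in N, time in s.
With the tool pointing down it reaches from about 0.35 to 0.85 m from the base axis. Payload 8.1 kg.
Tool frame: the origin (TCP) lies at the very end of the fingers, on their centre line; the grasp point (between the pads) lies 19 mm behind it; z points along the fingers, y is the line along which they close (so a half turn about z gives the same grasp; the last joint's range is limited). The gripper opens to 93 mm and grips with 3 to 60 N. Pads are 15 mm wide; open, the fingers measure 128 mm over their backs; the gripper's body (75 mm by 188 mm) begins 65 mm behind the grasp point.
Start: joints at [1.255, 0.13, 1.488, -0, 1.523, -0.085], TCP at [0.137, 0.584, 0.185] pointing down, gripper open.
Joint ranges: [-2.96, 2.96], [-0.89, 2.26], [0.02, 2.5], [-1.34, 4.48], [0, 2.73], [-2.66, 2.66]. Speed limits (rad/s): [2.39, 2.39, 2.79, 3.14, 3.14, 3.14].

## Interface

Orientations are given as a rotation vector (axis times angle).
In Python, from station import r, eyes, ticket, finder gives the robot as it stands.
- The arm moves only by the shell command python3 -m crank 'ROWS' [FORCE]. ROWS is JSON, a list of rows, each a list of 7 numbers: the shift along the world's x, y, z as a fraction of full scale, then the turn, a rotation vector about the world's x, y, z as a fraction of full scale, then the opening, from -1 (shut) to 1 (fully open). In form: [[x, y, z, ax, ay, az, gripper], ...]. A call has 1 to 10 rows; each row is the pose to reach, as a shift and turn from the pose commanded when the call began, turning the shorter way round; what a row does not reach only later rows make up. Full scale, the value 1, is 0.1 m for a shift and 2 pi rad for a turn. A row lasts 1/8 s, in which the tool goes at most 62.5 mm and 10.7 degrees, less where a joint would pass 70% of its speed; a pose out of reach is approached as far as the arm can. A call with a number of a shift or a turn outside -1 to 1 is refused whole. A call with a gripper value outside its range is refused whole. The fingers move at their own pace and stop on an object; FORCE is the grip in N (left out, the last holds). Time passes only in rows, so rows that repeat a pose let the fingers close. It gives the time, the measured TCP pose, the force, the opening and the grip force at its end, in the units of the state.
- r.observe(): the state, without advancing time (a new reading comes with each control period).
- eyes.get_image(name): name is "scene" or "top" or "wrist"; returns the picture (420x560x3 uint8, red, green, blue); there is no depth.
- eyes.camera_info(name): a dict with "fx", "fy", "cx", "cy" (pixels), "origin" and "attitude" of the camera in the world. Camera axes: x right, y down, z forward; pixel columns grow to the right and rows downward; lengths in m; the calibration is good to about 2 mm. A picture is of the moment at which its call begins: read the wrist's pose just before it. camera_info takes no time and is no camera call; for the wrist camera it gives the pose at the moment of the call.
- ticket.close_job(): hands the job in; it is judged then, once.
Trained networks look in the newest picture that a camera, given by its name, has taken for a name from the list of things; names that differ only in an ending like _2 or _b are one class to them, and where a whole thing is asked for, a point or a joint stands for the part that bears it (a point fixed in the world has none). Each returns a list of dicts, best first, with "p" (0 to 1); they miss things now and then, are a little off and sometimes report something else, mostly with a low value. They report only what shows in the picture. A call takes as long as a camera call. They do not tell look-alikes from the thing itself.
- finder.outline_of(camera, query): "mask" (420x560 bool, what is visible of it).
- finder.pinpoint(camera, query): "xyz" ([x, y, z] in m, in the coordinates of the camera as it stood for that picture, good to about 4 mm: a listed point, or the origin of a listed thing).
The state is a dict: "t": time; "joint_pos": joint angles; "joint_vel": joint speeds; "joint_efforts": joint torques, N m; "tool_pos": TCP position; "eef_rot": TCP orientation; "force": force on the tool from outside, world axes, zero at the start; "wrist_torque": the same for the moment, N m; "opening": opening from 0.0 (shut) to 1.0 (fully open); "grip_force": force on a finger pad.
Only numpy, scipy, OpenCV 4.12 (cv2) and the standard library are available. Lean on these libraries where they do the work, as an engineer would, in place of code of your own. Each camera call takes 0.05 s, during which the arm holds its last target. There are 200 camera calls.

## Task

The bronze bell that was weighed last is still on the balance: stand it upright in the tray. With the pan empty, press the zero key (the wide one, at the left end of the row as one faces the keys), then take the bronze axe head off the sloping easel, lay it gently and flat in the middle of the pan, same side up, let go of it, and press the record key (the round one, at the right end). Press no other key, do not drop or knock the bronzes, and leave the brush, the adhesive bottle and the loose shard where they lie.

Things in the scene. Friction and masses are not known exactly. Their poses are not given: they have to be found in the camera images.
- balance: Fixed laboratory balance, 230 mm deep (x, keys to back) x 200 wide (y), deck 74 high. It faces away from the robot. Origin: bench level, under its centre. Its front panel slopes 35 deg, from 26 mm high at x=-115 to the deck at x=-47: flat display above, below it a row of four grey keys 7 mm proud; from +y (left as one faces them) to -y: zero (wide bar), two small squares, record (round).
- pan: Round steel pan of the balance, 148 mm in diameter, 5 mm thick, fixed on the balance (30 mm behind its centre). Origin: centre of the pan's top face, 84 mm above the bench; axes as the balance's.
- zero_top (a point): Centre of the face of the zero key, a bar 44 mm wide (y) x 22 mm (x, up the slope), 64 mm from the panel's middle towards the balance's +y. z points out of the panel, square to the key's face: up and away from the robot, 35 deg from vertical. The key goes in along -z.
- zero_key (a joint): Travel of the zero key in m: 0 is out, 0.004 fully in. Spring key: starts to move at 1.5 N, fully in at 5 N, registers at 2.5 mm, springs back when let go.
- record_top (a point): Centre of the face of the record key, a round key 26 mm in diameter, 70 mm from the panel's middle towards the balance's -y. Axes as for zero_top.
- record_key (a joint): Travel of the record key, same spring and travel as the zero key.
- mode_key (a joint): Travel of the small square key next to the zero key (16 mm square, at the balance's y = 14 mm). Not to be pressed. Same spring and travel.
- unit_key (a joint): Travel of the small square key next to the record key (16 mm square, at the balance's y = -20 mm). Not to be pressed. Same spring and travel.
- bell: Loose green-grey bronze bell, 0.45 kg, 112 mm tall, at first standing mouth down on the pan. Origin: centre of its mouth (underside); z up its axis. Body tapers from 72 mm diameter at the mouth to 48 at the shoulder, 70 mm up; above it a plain round shank, 22 mm in diameter, runs from 74 to 112 mm height: grip it there.
- axe: Loose bronze axe head, 0.45 kg, 120 mm long (x), 28 thick (z). Origin: mid-length on its flat underside; centre of mass 6 mm to -x, 14 up. From x=-60 (socket end) to 14 a block 42 wide (y), parallel sides: grip there; then it flares to a thin edge 64 wide at x=60, clear of the surface. At first flat on the easel, x up the slope, socket end on the ledge, z square to the board.
- easel: Fixed plywood easel, grey padded face 165 mm up the slope x 160 wide (y), sloping 35 deg and facing away from the robot. Origin: bench level, mid-frame; x from its low edge (far from the robot) to its back. The face rises from 30 mm height at x=-75 to 125 at x=60. A ledge 14 mm high, square to the face, along the low edge; no rims at the sides.
- tray: Fixed light-grey open tray for weighed finds, 200 mm (x) x 160 (y), walls 6 mm thick and 32 high, grey padded floor 12 mm above the bench, empty at first. Origin: bench level, under its centre. Tray and easel stand one on each side of the balance, either way round.
- brush: Bystander: flat brush 170 mm long with a wooden handle, lying on the bench. Origin: under its middle; handle to -x.
- adhesive: Bystander: white bottle 48 mm in diameter, 110 mm tall. Origin: centre of its underside.
- shard: Bystander: flat bronze fragment about 95 x 100 x 7 mm, lying on the bench before the balance's keys, farther from the robot. Origin: underside, about its middle.
There are look-alikes about, which are no part of the job. Leave any blue look-alike of the bell alone.

How it is judged:
On the way, in this order (a step that is already met when the one before it is completed fails the run):
1. the bell stands upright in the tray, let go and at rest (z of bell in the frame of tray between 0.004 and 0.02 m and x of bell in the frame of tray between -0.075 and 0.075 m and y of bell in the frame of tray between -0.055 and 0.055 m and angle between bell's own z axis and vertical below 0.12 rad and linear speed of bell below 0.02 m/s and contact force between the fingers and bell below 0.2 N), for 0.2 s.
2. the zero key is pressed in 2.5 mm or more while nothing touches the pan (value of joint zero_key above 0.0025 m and contact force between pan and anything else below 0.2 N), for 0.05 s.
3. the axe head lies flat on the pan, within 30 mm of its centre, let go and at rest (horizontal distance between axe and pan below 0.03 m and z of axe in the frame of pan between -0.006 and 0.006 m and angle between axe's own z axis and vertical below 0.12 rad and linear speed of axe below 0.02 m/s and contact force between the fingers and axe below 0.2 N), for 0.2 s.
4. the record key is pressed in 2.5 mm or more with the axe head lying so (all of step 3 and value of joint record_key above 0.0025 m), for 0.05 s.
At the end, for the whole second after the job is handed in: The bell stands upright (within 7 degrees) on the floor of the tray, and the axe head lies flat (within 7 degrees), same side up as on the easel, on the pan with its origin within 30 mm of the pan's centre; both at rest and let go; both keys are out again (all of step 1 and all of step 3 and value of joint each of zero_key, record_key below 0.001 m); the robot touches nothing.
It fails at once if the zero key is pressed while something bears on the pan (value of joint zero_key above 0.0025 m and contact force between pan and anything else above 0.5 N).
It fails at once if the record key is pressed while the axe head does not lie free near the middle of the pan (value of joint record_key above 0.0025 m and (horizontal distance between axe and pan above 0.032 m or z of axe in the frame of pan above 0.008 m or contact force between the fingers and axe above 0.5 N)).
It fails at once if one of the two small square keys is pressed (value of joint any of mode_key, unit_key above 0.0025 m).
It fails at once if a bronze is dropped or knocked (over 0.25 m/s out of the fingers), banged down (over 0.3 m/s), or the bell tips past 35 degrees ((linear speed of bell above 0.25 m/s and contact force between the fingers and bell below 0.2 N) or (linear speed of axe above 0.25 m/s and contact force between the fingers and axe below 0.2 N) or (z of bell in the frame of tray below 0.02 m and linear speed of bell above 0.3 m/s) or (z of axe in the frame of pan below 0.008 m and horizontal distance between axe and pan below 0.09 m and linear speed of axe above 0.3 m/s) or angle between bell's own z axis and vertical above 0.6 rad).
It fails at once if the brush, the adhesive bottle or the shard is moved by more than 25 mm (distance of any of brush, adhesive, shard from where it was at the start of the episode above 0.025 m).
It also fails if it takes over 72 s, if anything falls off the work surface, if the arm or the gripper's body presses on something with over 40 N, if the wrist force passes 120 N, or if a joint passes its speed limit or range.

## Working session

There is one attempt and no reset: what is moved stays moved. The work goes in short steps, Python scripts to look and compute and a shell command to move; the robot and the scene stay as the last step left them, time stands still between calls to the robot, and variables do not carry over. Pictures are saved under pics/ and viewed, at most 10 in all, crops included, and the job is handed in when it is done.

```bash
mkdir -p pics; ls; cat > h.py <<'E'
import numpy as np, cv2
from scipy.spatial.transform import Rotation as R
from station import r, eyes, ticket, finder
def T(cam):
    i=eyes.camera_info(cam); a=np.array(i["attitude"],float)
    M=a if a.shape==(3,3) else (R.from_rotvec(a).as_matrix() if a.size==3 else R.from_quat(a).as_matrix())
    return i,M,np.array(i["origin"])
def img(cam,name=None):
    im=eyes.get_image(cam)
    if name: cv2.imwrite(f"pics/{name}.png",im[:,:,::-1])
    return im
def find(cam,q,n=3):
    i,M,o=T(cam); out=[]
    for d in finder.pinpoint(cam,q)[:n]:
        c=np.array(d["xyz"]); w=M@c+o
        px=(i["fx"]*c[0]/c[2]+i["cx"], i["fy"]*c[1]/c[2]+i["cy"])
        out.append((q,round(d["p"],2),np.round(w,4).tolist(),np.round(px).astype(int).tolist()))
    return out
def proj(cam,w):
    i,M,o=T(cam); c=M.T@(np.array(w)-o)
    return np.array([i["fx"]*c[0]/c[2]+i["cx"], i["fy"]*c[1]/c[2]+i["cy"]])
E
python3 - <<'E'
from h import *
s=r.observe(); print({k:np.round(v,3).tolist() for k,v in s.items()})
print(eyes.camera_info("top")); print(eyes.camera_info("scene"))
a=img("top"); b=img("scene")
cv2.imwrite("pics/top.png",a[:,:,::-1]); cv2.imwrite("pics/scene.png",b[:,:,::-1])
for c in ("top","scene"):
    for q in ["pan","zero_top","record_top","bell","axe","easel","tray","balance","brush","adhesive","shard"]:
        for f in find(c,q): print(c,*f)
E
```

```text
pics
{'t': 0.0, 'joint_pos': [1.255, 0.131, 1.489, -0.0, 1.523, -0.085], 'joint_vel': [0.0, -0.001, -0.001, -0.002, 0.0, 0.0], 'joint_efforts': [-0.001, -55.985, -49.176, 0.077, 0.036, -0.0], 'tool_pos': [0.137, 0.584, 0.184], 'eef_rot': [-0.362, -3.12, 0.003], 'force': [0.429, -0.22, 0.582], 'wrist_torque': [0.051, 0.001, 0.013], 'grip_force': 0.0, 'opening': 1.0}
{'fx': 426.484888958245, 'fy': 426.484888958245, 'cx': 279.3492564927479, 'cy': 205.88189443243303, 'origin': array([ 0.4632761 , -0.00252934,  1.22067755]), 'attitude': array([-2.18328268,  2.15600124, -0.08563385])}
{'fx': 395.06211888858564, 'fy': 395.06211888858564, 'cx': 279.1562758447878, 'cy': 214.45484661062287, 'origin': array([ 1.17087403, -0.344731  ,  0.65467028]), 'attitude': array([-2.01430223, -1.16582785,  0.54987429])}
top zero_top 0.62 [0.6407, -0.0311, 0.0496] [295, 180]
top record_top 0.4 [0.6488, 0.0974, 0.0463] [249, 177]
top record_top 0.16 [0.7269, 0.3143, -0.0001] [176, 152]
top bell 0.79 [0.4995, 0.055, 0.0808] [263, 231]
top axe 0.84 [0.5423, 0.2913, 0.0622] [177, 214]
top easel 0.98 [0.5095, 0.3
[... 557 characters left out ...]
]
scene record_top 0.5 [0.6517, 0.1051, 0.0466] [338, 230]
scene bell 0.93 [0.4981, 0.0552, 0.0831] [285, 189]
scene bell 0.67 [0.5388, 0.2916, 0.0627] [370, 177]
scene bell 0.58 [0.3396, 0.0598, 0.0013] [258, 184]
scene axe 0.87 [0.5425, 0.2912, 0.0594] [371, 179]
scene easel 0.76 [0.5133, 0.3078, 0.0004] [365, 189]
scene easel 0.65 [0.5003, 0.0552, 0.0814] [285, 190]
scene tray 0.58 [0.4532, -0.3277, -0.0014] [131, 258]
scene balance 0.6 [0.547, 0.0329, -0.0032] [287, 230]
scene balance 0.59 [0.5129, 0.3079, -0.0031] [365, 190]
scene brush 0.88 [0.7216, -0.3132, 0.0028] [174, 345]
scene adhesive 0.7 [0.7298, 0.3174, -0.0019] [425, 234]
scene shard 0.64 [0.8253, -0.0059, -0.0029] [342, 318]
```

View pics/top.png

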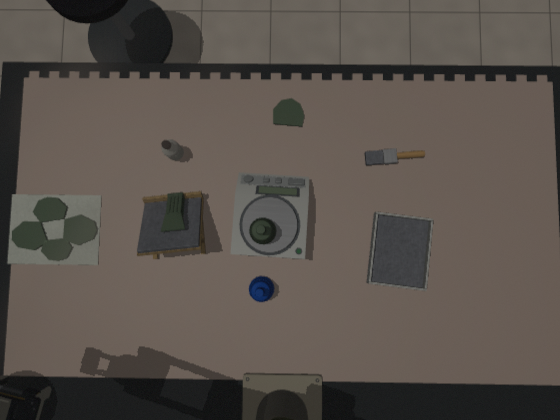

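View pics/scene.png

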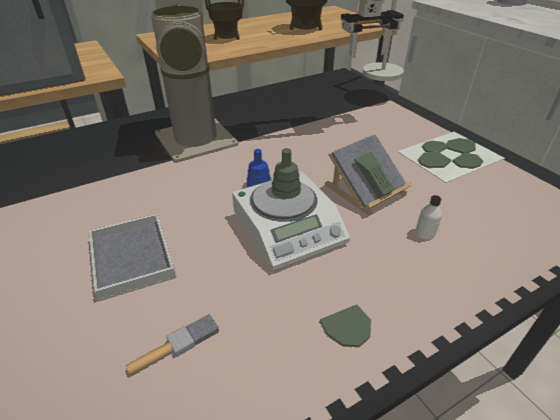

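Top view (up = +x, left = +y). The two bell-shaped things are the green-grey one on the pan at (262,231) and a blue one on the bench at (261,289). The green-grey one standing on the pan fits the description. The axe is on the easel at (175,213), the tray at (400,250), the zero key at (295,182) and the record key at (248,179). I'll confirm the bell in one crop and measure the yaws.

```bash
python3 - <<'E'
from h import *
im=cv2.imread("pics/scene.png")[130:270,220:420]; cv2.imwrite("pics/crop.png",cv2.resize(im,None,fx=4,fy=4,interpolation=cv2.INTER_CUBIC)[:560,:800])
i,M,o=T("top"); img("top")
def back(px,z):
    d=M@np.array([(px[0]-i["cx"])/i["fx"],(px[1]-i["cy"])/i["fy"],1]); return (o+d*(z-o[2])/d[2])[:2]
for q,z in (("tray",.032),("balance",.074),("easel",.08),("axe",.1),("pan",.084),("bell",.084)):
    for d in finder.outline_of("top",q)[:1]:
        m=d["mask"].astype(np.uint8); c=max(cv2.findContours(m,0,2)[0],key=cv2.contourArea)
        w=np.array([back(p[0],z) for p in c],np.float32)*1000
        (x,y),s,a=cv2.minAreaRect(w); print(q,round(d["p"],2),"ctr",round(x),round(y),"size",np.round(s),"ang",round(a,1))
        if q=="axe":
            print("axe px contour", cv2.approxPolyDP(c,1.5,True)[:,0].tolist())
for c in ("top","scene"):
    if c=="scene": img("scene")
    for q in ("zero_top","record_top","bell","pan","axe","tray","easel","balance"):
        f=find(c,q,1); print(c,*f)
E
```

```text
tray 0.62 ctr 452 -322 size [170. 205.] ang 83.3
easel 0.65 ctr 513 303 size [172. 185.] ang 4.9
axe 0.57 ctr 547 293 size [103.  61.] ang 1.9
axe px contour [[182, 192], [167, 194], [166, 212], [161, 227], [162, 231], [184, 228], [182, 217], [184, 195]]
pan 0.73 ctr 518 38 size [144. 144.] ang 0.7
bell 0.87 ctr 347 55 size [65. 66.] ang 0.8
top ('zero_top', 0.4, [0.6435, -0.0339, 0.0502], [296, 179])
top ('record_top', 0.61, [0.6424, -0.0309, 0.0466], [295, 180])
top ('bell', 0.76, [0.497, 0.0602, 0.0829], [261, 232])
top ('pan', 0.95, [0.5208, 0.0379, 0.0817], [269, 223])
top ('axe', 0.57, [0.5411, 0.2928, 0.0659], [176, 214])
top ('tray', 0.59, [0.4546, -0.3229, 0.0008], [397, 249])
top ('easel', 0.58, [0.5126, 0.3038, -0.0034], [178, 226])
top ('balance', 0.8, [0.5446, 0.0383, -0.0021], [270, 216])
scene ('zero_top', 0.54, [0.6454, -0.0323, 0.0462], [285, 250])
scene ('record_top', 0.44, [0.6476, 0.1051, 0.0433], [336, 230])
scene ('bell', 0.94, [0.5013, 0.0546, 0.0808], [285, 191])
scene ('pan', 0.69, [0.5186, 0.035, 0.0814], [282, 197])
scene ('axe', 0.77, [0.5409, 0.2901, 0.0634], [370, 177])
scene ('tray', 0.7, [0.4513, -0.3258, -0.0021], [132, 258])
scene ('easel', 0.75, [0.5124, 0.3073, -0.0018], [365, 190])
scene ('balance', 0.92, [0.5448, 0.0361, -0.0022], [288, 229])
```

View pics/crop.png

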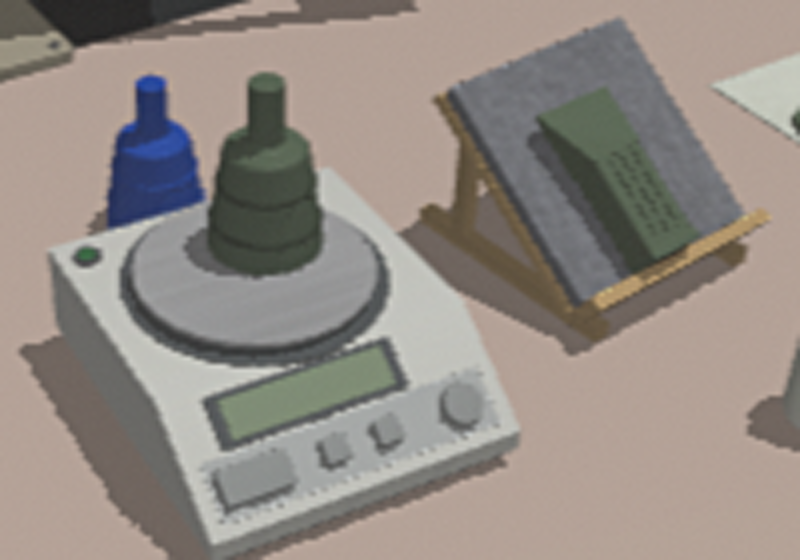

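Confirmed: in the crop the green-grey bell is on the pan at (265,180) and the blue one is behind it on the bench at (150,160). I'll move above the bell at about (0.499, 0.056).

```bash
python3 -m crank '[[0,0,0.4,0,0,0,1],[0.3,-0.44,0.6,0,0,0,1],[0.6,-0.88,0.6,0,0,0.03,1]]' && python3 -m crank '[[0.3,-0.44,0,0,0,0,1],[0.6,-0.88,0,0,0,0,1]]' && python3 -m crank '[[0.3,-0.44,0,0,0,0,1],[0.6,-0.88,0,0,0,0,1]]' && python3 -m crank '[[0.3,-0.44,0,0,0,0,1],[0.6,-0.88,0,0,0,0,1]]' && python3 -m crank '[[0.3,-0.44,0,0,0,0,1],[0.6,-0.88,0,0,0,0,1]]' && python3 -m crank '[[0.3,-0.44,0,0,0,0,1],[0.62,-0.88,0,0,0,0,1],[0.62,-0.88,0,0,0,0,1],[0.62,-0.88,0,0,0,0,1]]'
python3 - <<'E'
from h import *
s=r.observe(); print(s["t"],s["tool_pos"],s["eef_rot"],R.from_rotvec(s["eef_rot"]).as_matrix()[:,1])
img("wrist","w1"); print(eyes.camera_info("wrist"))
for q in ("bell","pan","zero_top","record_top"): print(*find("wrist",q))
E
```

```text
t: 2.78
tool_pos: [0.1981, 0.4964, 0.247]
eef_rot: [0.061, 3.139, 0.006]
force: [1.0, 0.0, 0.1]
opening: 0.997
grip_force: 0.0
t: 3.02
tool_pos: [0.258, 0.4068, 0.2447]
eef_rot: [0.067, 3.14, 0.001]
force: [0.1, 0.6, 0.9]
opening: 0.998
grip_force: 0.0
t: 3.28
tool_pos: [0.318, 0.3187, 0.2448]
eef_rot: [0.067, 3.14, 0.001]
force: [0.7, -0.3, -0.2]
opening: 1.0
grip_force: 0.0
t: 3.52
tool_pos: [0.378, 0.2306, 0.2448]
eef_rot: [0.068, 3.14, 0.001]
force: [1.2, 0.6, -0.7]
opening: 1.001
grip_force: 0.0
t: 3.78
tool_pos: [0.4381, 0.1425, 0.2448]
eef_rot: [0.068, 3.14, 0.0]
force: [0.5, 1.1, 0.3]
opening: 0.998
grip_force: 0.0
t: 4.28
tool_pos: [0.499, 0.0562, 0.2444]
eef_rot: [-0.069, -3.14, -0.001]
force: [-0.3, -0.3, -0.4]
opening: 0.999
grip_force: 0.0
4.275 [0.49900272 0.05620452 0.2444135 ] [-6.92007806e-02 -3.14024533e+00 -5.88003374e-04] [4.40521986e-02 9.99029165e-01 3.61427527e-04]
{'fx': 354.64199288259044, 'fy': 354.64199288259044, 'cx': 279.7923493141824, 'cy': 209.85863280556953, 'origin': array([0.42899931, 0.05925131, 0.44545166]), 'attitude': array([2.12763333, 2.0399018 , 0.26120819])}
('bell', 0.82, [0.335, 0.06, -0.0008], [277, 34]) ('bell', 0.59, [0.4968, 0.0561, 0.0828], [279, 185])
('pan', 0.33, [0.4995, 0.0553, 0.0817], [278, 188])
('zero_top', 0.69, [0.6448, -0.0314, 0.0482], [213, 300])
('record_top', 0.56, [0.6463, 0.1025, 0.0461], [321, 297])
```

View pics/w1.png

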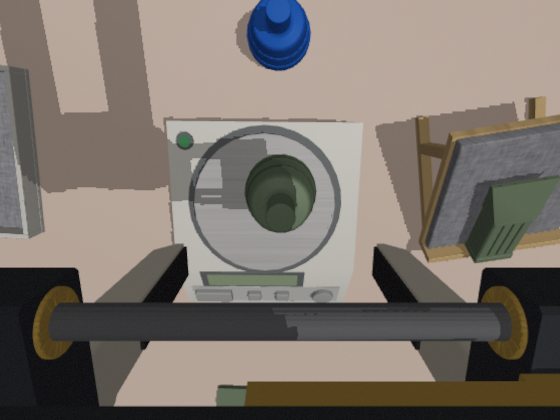

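The wrist view shows the green bell between the fingers, with its shank at (280,215) and the blue one at (278,30). I'll descend and grip.

```bash
python3 -m crank '[[0,0,-0.4,0,0,0,1],[0,0,-0.7,0,0,0,1],[0,0,-0.81,0,0,0,1],[0,0,-0.81,0,0,0,1],[0,0,-0.81,0,0,0,-0.3],[0,0,-0.81,0,0,0,-0.4],[0,0,-0.81,0,0,0,-1],[0,0,-0.81,0,0,0,-1],[0,0,-0.81,0,0,0,-1],[0,0,-0.81,0,0,0,-1]]' 15 && python3 -m crank '[[0,0,0,0,0,0,-1],[0,0,0,0,0,0,-1],[0,0,0,0,0,0,-1]]'
```

```text
t: 5.78
tool_pos: [0.4992, 0.0561, 0.1635]
eef_rot: [-0.068, -3.141, -0.0]
force: [0.7, -0.8, -0.2]
opening: 0.405
grip_force: 0.0
t: 6.15
tool_pos: [0.4992, 0.0561, 0.1635]
eef_rot: [-0.068, -3.141, 0.0]
force: [0.4, -0.6, 0.7]
opening: 0.081
grip_force: 0.0
```

```bash
python3 - <<'E'
from h import *
s=r.observe(); print(s["t"],s["opening"],s["grip_force"])
a=img("scene")[130:270,200:400]; b=img("wrist")
for q in ("bell",): print(*find("wrist",q)); 
print(proj("scene",[.4985,.056,.196]),proj("wrist",[.4985,.056,.196]),proj("wrist",s["tool_pos"]))
A=cv2.resize(a[:,:,::-1],(800,560))[:400,:400]; cv2.imwrite("pics/m1.png",np.hstack([A,cv2.resize(b[100:400,130:430,::-1],(400,400))]))
E
```

```text
6.15 0.08110194974310571 0.0
('bell', 0.79, [0.4961, 0.0564, 0.0837], [280, 203]) ('bell', 0.63, [0.3388, 0.0586, -0.0018], [275, 18])
[285.78144766 148.88978492] [280.07087115 258.36894537] [280.1803275  238.65703271]
```

View pics/m1.png

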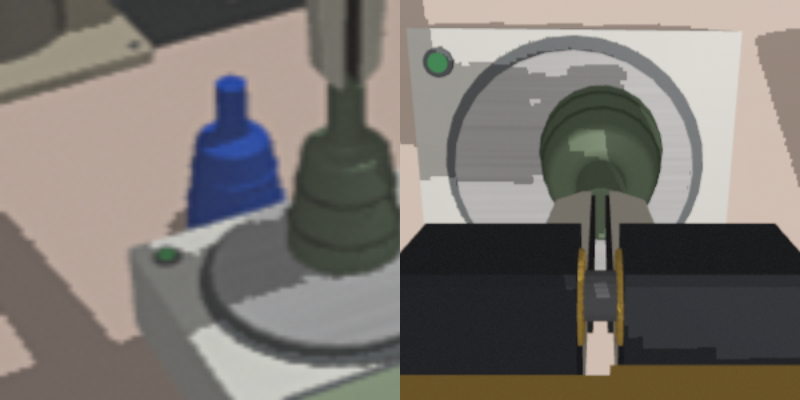

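```bash
python3 - <<'E'
from h import *
s=r.observe(); p=np.array(s["tool_pos"]); Rt=R.from_rotvec(s["eef_rot"]).as_matrix()
for dz in (0,-.01,-.02,-.03,-.04):
    print(dz,"scene",np.round(proj("scene",p+Rt@[0,0,dz])),"wrist centre",np.round(proj("wrist",p+Rt@[0,0,dz])),
      "open tip back corners", [np.round(proj("wrist",p+Rt@[sx*.0075,.064,dz])).tolist() for sx in (-1,1)])
E
```

```text
0 scene [286. 161.] wrist centre [280. 239.] open tip back corners [[386.0, 251.0], [388.0, 227.0]]
-0.01 scene [286. 158.] wrist centre [280. 244.] open tip back corners [[391.0, 257.0], [393.0, 232.0]]
-0.02 scene [286. 154.] wrist centre [280. 251.] open tip back corners [[397.0, 264.0], [399.0, 238.0]]
-0.03 scene [286. 150.] wrist centre [280. 258.] open tip back corners [[403.0, 271.0], [406.0, 244.0]]
-0.04 scene [286. 146.] wrist centre [280. 266.] open tip back corners [[410.0, 280.0], [413.0, 251.0]]
```

```bash
python3 -m crank '[[0,0,0,0,0,0,-1],[0,0,0,0,0,0,-1],[0,0,0,0,0,0,-1]]'
```

```text
t: 6.68
tool_pos: [0.4992, 0.0561, 0.1635]
eef_rot: [0.068, 3.141, 0.0]
force: [0.6, 0.6, -0.6]
opening: 0.005
grip_force: 0.0
```

```bash
python3 -m crank '[[0,0,0,0,0,0,1],[0,0,0,0,0,0,1],[0,0,0,0,0,0,1],[0,0,0,0,0,0,1],[0,0,0,0,0,0,1],[0,0,0,0,0,0,1],[0,0,0,0,0,0,1],[0,0,0,0,0,0,1]]' && python3 - <<'E'
from h import *
b=img("scene")[90:190,210:360,::-1]; w=img("wrist")[150:350,130:430,::-1]
cv2.imwrite("pics/m2.png",np.hstack([cv2.resize(b,(450,300),interpolation=cv2.INTER_CUBIC),cv2.resize(w,(350,300))]))
print(find("wrist","bell"))
E
```

```text
t: 7.68
tool_pos: [0.4992, 0.0561, 0.1635]
eef_rot: [0.068, 3.141, 0.0]
force: [-0.3, 0.2, 0.1]
opening: 0.815
grip_force: 0.0
[('bell', 0.88, [0.4967, 0.0565, 0.0832], [280, 203]), ('bell', 0.86, [0.3356, 0.0581, 0.0033], [275, 13])]
```

View pics/m2.png

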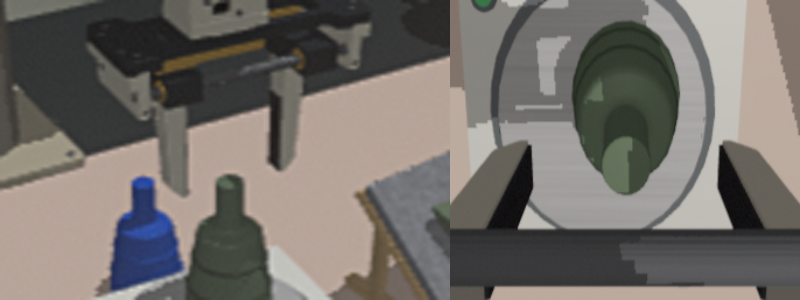

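The picture shows the fingertips at scene pixels (270,154) and (305,146). They sit just above the shank top at (287,150), about 30 mm short of the reported TCP, in the wrist view too. The real finger ends are therefore TCP − 30 mm along tool z, and I'll correct for that. The bell hasn't moved.

```bash
python3 -m crank '[[0,0,-0.15,0,0,0,1],[0,0,-0.25,0,0,0,1],[0,0,-0.3,0,0,0,1],[0,0,-0.3,0,0,0,-1],[0,0,-0.3,0,0,0,-1],[0,0,-0.3,0,0,0,-1],[0,0,-0.3,0,0,0,-1],[0,0,-0.3,0,0,0,-1],[0,0,-0.3,0,0,0,-1],[0,0,-0.3,0,0,0,-1]]' 15 && python3 -m crank '[[0,0,0,0,0,0,-1],[0,0,0,0,0,0,-1],[0,0,0,0,0,0,-1],[0,0,0,0,0,0,-1]]'
```

```text
t: 9.07
tool_pos: [0.4992, 0.0561, 0.1335]
eef_rot: [0.068, 3.141, -0.0]
force: [0.8, -0.4, 0.6]
opening: 0.3
grip_force: 0.0
t: 9.57
tool_pos: [0.4992, 0.0562, 0.1335]
eef_rot: [-0.068, -3.141, -0.0]
force: [0.6, 1.2, -0.7]
opening: 0.234
grip_force: 15.0
```

```bash
python3 -m crank '[[0,0,0.1,0,0,0,-1],[0,0,0.4,0,0,0,-1],[0,0,0.8,0,0,0,-1],[0,-0.2,0.8,0,0,0,-1],[0,-0.6,0.8,0,0,0,-1],[-0.1,-1,0.8,0,0,0,-1]]' && python3 -m crank '[[-0.1,-0.4,0,0,0,0,-1],[-0.1,-0.8,0,0,0,0,-1],[-0.12,-1,0,0,0,0,-1]]' && python3 -m crank '[[-0.1,-0.4,0,0,0,0,-1],[-0.1,-0.8,0,0,0,0,-1],[-0.12,-1,0,0,0,0,-1]]' && python3 -m crank '[[-0.1,-0.3,0,0,0,0,-1],[-0.12,-0.6,0,0,0,0,-1],[-0.12,-0.79,0,0,0,0,-1],[-0.12,-0.79,0,0,0,0,-1]]'
python3 - <<'E'
from h import *
s=r.observe();print(s["t"],s["grip_force"],s["force"])
img("wrist");print(find("wrist","bell"),find("wrist","tray"))
img("scene");print(find("scene","bell"))
E
```

```text
t: 10.32
tool_pos: [0.489, -0.045, 0.2136]
eef_rot: [-0.067, -3.14, 0.001]
force: [0.3, -1.2, -3.8]
opening: 0.234
grip_force: 15.0
t: 10.7
tool_pos: [0.4765, -0.146, 0.2135]
eef_rot: [-0.071, -3.14, 0.001]
force: [0.4, 1.2, -4.1]
opening: 0.235
grip_force: 15.0
t: 11.08
tool_pos: [0.4645, -0.2458, 0.2134]
eef_rot: [-0.071, -3.14, 0.0]
force: [0.1, -0.1, -4.9]
opening: 0.233
grip_force: 15.0
t: 11.58
tool_pos: [0.453, -0.3235, 0.2132]
eef_rot: [-0.07, -3.14, -0.001]
force: [-0.1, 0.1, -4.6]
opening: 0.232
grip_force: 15.0
11.575 14.971508510643616 [-0.12252439  0.12956884 -4.56812473]
[('bell', 0.79, [0.4536, -0.3216, 0.1602], [282, 216])] [('tray', 0.83, [0.4538, -0.3226, 0.0], [279, 179])]
[('bell', 0.93, [0.4564, -0.3235, 0.1611], [114, 203]), ('bell', 0.79, [0.3385, 0.0596, -0.0034], [258, 185]), ('bell', 0.38, [0.4533, -0.3273, -0.0029], [131, 259])]
```

```bash
python3 -m crank '[[0,0,-0.35,0,0,0,-1],[0,0,-0.7,0,0,0,-1],[0,0,-1,0,0,0,-1]]' && python3 -m crank '[[0,0,-0.2,0,0,0,-1],[0,0,-0.35,0,0,0,-1],[0,0,-0.44,0,0,0,-1],[0,0,-0.48,0,0,0,-1],[0,0,-0.48,0,0,0,-1]]' && python3 -m crank '[[0,0,-0.01,0,0,0,-1],[0,0,-0.02,0,0,0,-1],[0,0,-0.02,0,0,0,-1]]' && python3 -m crank '[[0,0,-0.01,0,0,0,-1],[0,0,-0.02,0,0,0,-1],[0,0,-0.02,0,0,0,-1]]'
```

```text
t: 12.2
tool_pos: [0.4532, -0.3219, 0.1123]
eef_rot: [-0.066, -3.141, -0.001]
force: [-0.7, -0.3, -4.9]
opening: 0.234
grip_force: 15.0
t: 12.82
tool_pos: [0.4535, -0.3231, 0.0659]
eef_rot: [0.068, 3.14, -0.001]
force: [0.6, 0.9, -4.2]
opening: 0.234
grip_force: 15.0
t: 13.2
tool_pos: [0.4533, -0.3229, 0.0637]
eef_rot: [0.068, 3.141, -0.0]
force: [-0.0, -0.0, -3.9]
opening: 0.231
grip_force: 15.0
t: 13.58
tool_pos: [0.4534, -0.3231, 0.0619]
eef_rot: [0.068, 3.14, -0.001]
force: [-0.8, 0.9, -1.7]
opening: 0.236
grip_force: 15.0
```

```bash
python3 -m crank '[[0,0,-0.01,0,0,0,-1],[0,0,-0.01,0,0,0,-1],[0,0,-0.01,0,0,0,-0.4],[0,0,-0.01,0,0,0,0],[0,0,-0.01,0,0,0,1],[0,0,-0.01,0,0,0,1],[0,0,-0.01,0,0,0,1],[0,0,-0.01,0,0,0,1],[0,0,-0.01,0,0,0,1],[0,0,-0.01,0,0,0,1]]' && python3 -m crank '[[0,0,0,0,0,0,1],[0,0,0.4,0,0,0,1],[0,0,1,0,0,0,1]]' && python3 -m crank '[[0.3,0.3,0.4,0,0,0,1],[0.6,0.6,0.6,0,0,0,1],[1,0.9,0.6,0,0,0,-1]]'
python3 - <<'E'
from h import *
s=r.observe();print(s["t"])
img("scene");print(find("scene","bell"))
img("top");print(find("top","bell"),find("top","tray"))
E
```

```text
t: 14.82
tool_pos: [0.4532, -0.3229, 0.0605]
eef_rot: [-0.068, -3.141, 0.0]
force: [-0.5, -0.1, 0.1]
opening: 0.982
grip_force: 0.0
t: 15.2
tool_pos: [0.4517, -0.3216, 0.1592]
eef_rot: [-0.068, -3.137, -0.005]
force: [0.3, -0.6, -0.3]
opening: 0.996
grip_force: 0.0
t: 15.58
tool_pos: [0.5552, -0.233, 0.2239]
eef_rot: [0.069, 3.136, -0.004]
force: [-0.0, -1.5, -0.1]
opening: 0.935
grip_force: 0.0
15.575
[('bell', 0.97, [0.3393, 0.0603, -0.0002], [258, 184]), ('bell', 0.82, [0.4553, -0.3217, 0.0102], [133, 255]), ('bell', 0.63, [0.5157, 0.306, -0.0035], [365, 191])]
[('bell', 0.92, [0.4561, -0.3261, 0.0123], [399, 249]), ('bell', 0.9, [0.3362, 0.0585, 0.0012], [262, 289]), ('bell', 0.52, [0.5402, 0.2952, 0.0645], [175, 215])] [('tray', 0.83, [0.4519, -0.3236, -0.0034], [397, 250])]
```

```bash
python3 -m crank '[[0.3,0.3,0,0,0.025,0,-1],[0.6,0.6,0,0,0.05,0,-1],[1,1,0,0,0.075,0,-1],[1,1,0,0,0.0972,0,-1],[1,1,0,0,0.0972,0,-1]]' && python3 -m crank '[[0,0.5,-0.1,0,0,0,-1],[0.08,1,-0.3,0,0,0,-1],[0.08,1,-0.3,0,0,0,-1],[0.08,1,-0.3,0,0,0,-1],[0.08,1,-0.3,0,0,0,-1]]'
python3 - <<'E'
from h import *
s=r.observe();print(s["t"],s["tool_pos"],R.from_rotvec(s["eef_rot"]).as_matrix()[:,1:],s["joint_pos"])
img("wrist","w2")
print(find("wrist","zero_top"),find("wrist","record_top"))
img("scene");print(find("scene","zero_top"))
E
```

```text
t: 16.45
tool_pos: [0.6532, -0.1441, 0.2238]
eef_rot: [-0.052, -2.597, 0.017]
force: [1.8, -0.8, 0.6]
opening: 0.188
grip_force: 0.0
t: 17.08
tool_pos: [0.6615, -0.0455, 0.1951]
eef_rot: [-0.054, -2.6, 0.017]
force: [0.1, -0.7, 0.1]
opening: 0.009
grip_force: 0.0
17.075 [ 0.66145841 -0.04547945  0.1951453 ] [[ 0.03498574 -0.51468914]
 [ 0.9991283  -0.00152013]
 [-0.02277367 -0.85737552]] [-0.10990296  1.03674421  0.34765494 -0.07736201  2.29354293 -1.67463211]
[('zero_top', 0.75, [0.6449, -0.0307, 0.0485], [297, 252]), ('zero_top', 0.67, [0.4538, -0.3227, 0.009], [61, 117])] [('record_top', 0.97, [0.6457, 0.1037, 0.0479], [431, 248])]
[('zero_top', 0.62, [0.6458, -0.0333, 0.0464], [284, 250])]
```

View pics/w2.png

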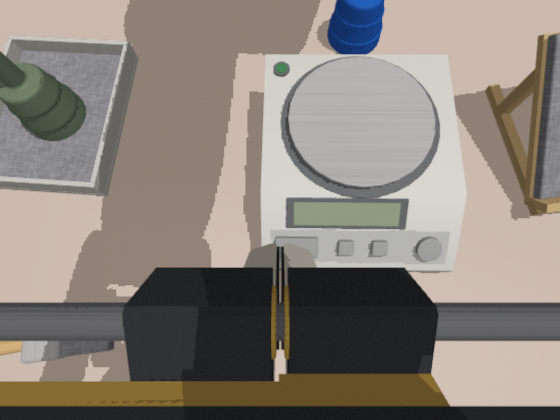

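Bell upright in the tray; zero key at (297,248) and record key at (430,248) in the wrist view, pan empty. I'll approach the zero key along its axis.

```bash
python3 -m crank '[[0,0.145,-0.4,0,0.011,0,-1],[0,0.145,-0.8,0,0.011,0,-1],[0,0.145,-1,0,0.011,0,-1],[0,0.145,-1,0,0.011,0,-1]]' && python3 -m crank '[[-0.08,0,-0.24,0,0,0,-1],[-0.165,0,-0.47,0,0,0,-1],[-0.165,0,-0.47,0,0,0,-1],[-0.165,0,-0.47,0,0,0,-1]]'
python3 - <<'E'
from h import *
s=r.observe();M=R.from_rotvec(s["eef_rot"]).as_matrix();p=np.array(s["tool_pos"]);print(s["t"],p,M[:,2],s["force"])
im=img("scene")[180:300,220:400,::-1]; cv2.imwrite("pics/m3.png",cv2.resize(im,(720,480),interpolation=cv2.INTER_CUBIC))
print("tip pred",p-.03*M[:,2],proj("scene",p-.03*M[:,2]))
E
```

```text
t: 17.82
tool_pos: [0.6606, -0.0291, 0.0935]
eef_rot: [-0.049, -2.528, 0.018]
force: [0.0, 0.3, 0.5]
opening: 0.004
grip_force: 0.0
t: 18.32
tool_pos: [0.6464, -0.0292, 0.0503]
eef_rot: [-0.049, -2.534, 0.019]
force: [-0.5, 0.4, 0.2]
opening: 0.01
grip_force: 0.0
18.325 [ 0.64644955 -0.02922316  0.05025339] [-0.57062076 -0.00263429 -0.82120948] [-0.52121721  0.38329275  0.19348213]
tip pred [ 0.66356817 -0.02914413  0.07488967] [290.34951884 244.58504256]
```

View pics/m3.png

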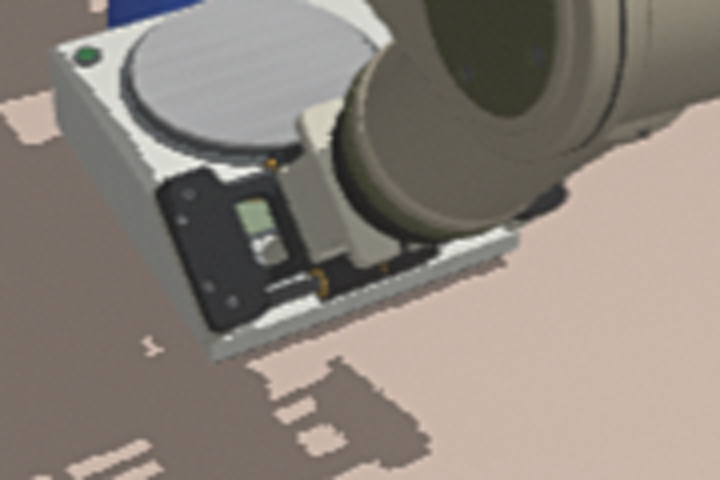

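The arm hides the tip here. No force yet, as predicted (about 33 mm to the key). Advancing with force watch.

```bash
python3 -m crank '[[-0.07,0,-0.1,0,0,0,-1],[-0.137,0,-0.197,0,0,0,-1],[-0.137,0,-0.197,0,0,0,-1]]' && python3 -m crank '[[-0.017,0,-0.025,0,0,0,-1],[-0.017,0,-0.025,0,0,0,-1]]' && python3 -m crank '[[-0.017,0,-0.025,0,0,0,-1],[-0.017,0,-0.025,0,0,0,-1]]'  && python3 -m crank '[[-0.017,0,-0.025,0,0,0,-1],[-0.017,0,-0.025,0,0,0,-1]]' | head -12
```

```text
t: 18.75
tool_pos: [0.6315, -0.029, 0.028]
eef_rot: [-0.049, -2.53, 0.019]
force: [0.1, 0.9, -0.2]
opening: 0.004
grip_force: 0.0
t: 19.0
tool_pos: [0.63, -0.029, 0.0252]
eef_rot: [-0.049, -2.531, 0.019]
force: [0.0, -0.2, 0.2]
opening: 0.008
grip_force: 0.0
t: 19.25
tool_pos: [0.6276, -0.0289, 0.022]
eef_rot: [-0.049, -2.529, 0.019]
force: [-0.5, 0.0, -0.2]
opening: 0.002
grip_force: 0.0
t: 19.5
tool_pos: [0.6258, -0.0289, 0.0194]
eef_rot: [-0.049, -2.529, 0.019]
force: [0.7, 0.4, -0.5]
opening: 0.006
grip_force: 0.0
```

```bash
python3 -m crank '[[-0.011,0,-0.016,0,0,0,-1],[-0.011,0,-0.016,0,0,0,-1]]' && python3 -m crank '[[-0.011,0,-0.016,0,0,0,-1],[-0.011,0,-0.016,0,0,0,-1]]'
```

```text
t: 19.75
tool_pos: [0.6248, -0.0289, 0.0179]
eef_rot: [-0.049, -2.53, 0.019]
force: [-1.8, 1.0, -0.0]
opening: 0.009
grip_force: 0.0
t: 20.0
tool_pos: [0.624, -0.0289, 0.0167]
eef_rot: [-0.049, -2.53, 0.019]
force: [1.0, 0.2, 1.9]
opening: 0.006
grip_force: 1.1
```

```bash
python3 -m crank '[[-0.011,0,-0.016,0,0,0,-1],[-0.011,0,-0.016,0,0,0,-1]]' && python3 -m crank '[[-0.006,0,-0.008,0,0,0,-1],[-0.006,0,-0.008,0,0,0,-1]]'
```

```text
t: 20.25
tool_pos: [0.623, -0.0288, 0.0151]
eef_rot: [-0.049, -2.53, 0.019]
force: [1.5, 0.3, 3.6]
opening: 0.004
grip_force: 1.9
t: 20.5
tool_pos: [0.6224, -0.0289, 0.0143]
eef_rot: [-0.049, -2.53, 0.019]
force: [2.1, 2.0, 5.2]
opening: 0.004
grip_force: 2.4
```

Zero key reached its stop (5.6 N). Contact also puts the finger ends about 36 mm short of the reported TCP. I'll back off, travel to the easel and look.

```bash
python3 -m crank '[[0.1,0,0.15,0,0,0,-1],[0.34,0,0.5,0,0,0,-1],[0.34,0.2,1,0,0,0,-1],[0.34,0.6,1,0,0,0.01,0]]' && python3 -m crank '[[0,0.5,0.3,0,0,0.01,1],[-0.2,1,0.45,0,0,0.01,1]]' && python3 -m crank '[[-0.1,0.5,0,0,0,0,1],[-0.2,1,0,0,0,0,1]]' && python3 -m crank '[[-0.1,0.4,0,0,0,0,1],[-0.17,0.64,0,0,0,0,1],[-0.17,0.64,0,0,0,0,1],[-0.17,0.64,0,0,0,0,1]]'
python3 - <<'E'
from h import *
s=r.observe();M=R.from_rotvec(s["eef_rot"]).as_matrix();print(s["t"],s["tool_pos"],M[:,1:],s["joint_pos"])
im=img("wrist","w3")
for q in ("axe","easel","bell"): print(*find("wrist",q))
for d in finder.outline_of("wrist","axe")[:1]:
    c=max(cv2.findContours(d["mask"].astype(np.uint8),0,2)[0],key=cv2.contourArea); print(d["p"],cv2.approxPolyDP(c,2.5,True)[:,0].tolist())
E
```

```text
t: 21.0
tool_pos: [0.6585, 0.0288, 0.1184]
eef_rot: [0.026, -2.538, 0.044]
force: [0.7, 0.2, 0.5]
opening: 0.07
grip_force: 0.0
t: 21.25
tool_pos: [0.6361, 0.1329, 0.1576]
eef_rot: [0.112, -2.528, 0.07]
force: [-0.1, 0.6, -0.2]
opening: 0.277
grip_force: 0.0
t: 21.5
tool_pos: [0.6155, 0.2325, 0.1588]
eef_rot: [0.11, -2.528, 0.069]
force: [1.5, -0.0, -0.6]
opening: 0.491
grip_force: 0.0
t: 22.0
tool_pos: [0.5994, 0.2941, 0.1585]
eef_rot: [0.109, -2.528, 0.07]
force: [0.3, -0.7, 0.5]
opening: 0.924
grip_force: 0.0
22.0 [0.59935894 0.29408048 0.1585056 ] [[-0.09397777 -0.56989191]
 [ 0.99525352 -0.07459088]
 [-0.02527066 -0.81832721]] [ 0.31415165  1.15266986  0.25818455  0.14545245  2.32975401 -1.27520839]
('axe', 0.61, [0.5398, 0.2929, 0.064], [288, 204])

('bell', 0.56, [0.3358, 0.0598, 0.0015], [124, 63])
0.8 [[325, 135], [250, 138], [265, 194], [269, 277], [314, 276], [317, 273], [315, 192]]
```

View pics/w3.png

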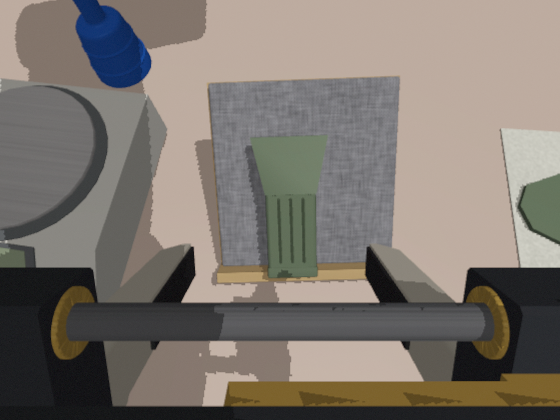

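The axe shows at (251–325, 135–277): socket end at the bottom on the ledge, block sides from (265,194) to (269,277) and (315,192) to (317,275). I'll back-project these corners onto the axe's top face.

```bash
python3 - <<'E'
from h import *
i,M,o=T("wrist"); s=r.observe(); Rt=R.from_rotvec(s["eef_rot"]).as_matrix()
O=np.array([.5408,.2918,.0635]); n=-Rt[:,2]; P=O+.028*n
w={}
for k,px in dict(fl=(265,194),fr=(315,192),sl=(269,277),sr=(316,275),el=(250,138),er=(325,135)).items():
    d=M@np.array([(px[0]-i["cx"])/i["fx"],(px[1]-i["cy"])/i["fy"],1]); w[k]=o+d*((P-o)@n)/(d@n)
    print(k,np.round(w[k],4), "in tool axes rel. TCP line (mm):",np.round(Rt.T@(w[k]-s["tool_pos"])*1000,1))
print("block len",np.linalg.norm((w["fl"]+w["fr"]-w["sl"]-w["sr"])/2),"widths",[np.linalg.norm(w[a+"l"]-w[a+"r"]) for a in "fse"])
E
```

```text
fl [0.545  0.2748 0.0963] in tool axes rel. TCP line (mm): [  9.8 -12.5  84. ]
fr [0.5398 0.3154 0.0963] in tool axes rel. TCP line (mm): [11.6 28.5 84. ]
sl [0.6051 0.2821 0.0539] in tool axes rel. TCP line (mm): [-64.   -9.7  84. ]
sr [0.5997 0.3227 0.054 ] in tool axes rel. TCP line (mm): [-62.1  31.2  84. ]
el [0.5093 0.2606 0.1224] in tool axes rel. TCP line (mm): [ 54.9 -23.8  84. ]
er [0.5019 0.3192 0.1223] in tool axes rel. TCP line (mm): [57.2 35.1 84. ]
block len 0.073820585013733 widths [np.float64(0.04095023937757163), np.float64(0.040957503105117324), np.float64(0.05901376034075742)]
```

```bash
python3 -m crank '[[0.08,0.095,-0.065,0.0035,0.0005,0.005,1],[-0.1,0.07,-0.3,0.0035,0.0005,0.005,1],[-0.3,0.04,-0.6,0.0035,0.0005,0.005,1],[-0.49,0.02,-0.88,0.0035,0.0005,0.005,1],[-0.49,0.02,-0.88,0.0035,0.0005,0.005,1],[-0.49,0.02,-0.88,0.0035,0.0005,0.005,1]]'
python3 - <<'E'
from h import *
s=r.observe();Rt=R.from_rotvec(s["eef_rot"]).as_matrix();print(s["t"],s["force"],Rt)
i,M,o=T("wrist"); img("wrist"); print(find("wrist","axe"))
for d in finder.outline_of("wrist","axe")[:1]:
    c=max(cv2.findContours(d["mask"].astype(np.uint8),0,2)[0],key=cv2.contourArea); q=cv2.approxPolyDP(c,2.5,True)[:,0]; print(d["p"],q.tolist())
    for y in (10,40,80,120,150):
        x=np.where(d["mask"][y])[0]; print(y,x.min() if x.size else 0,x.max() if x.size else 0)
for dz in (.020,.010,0,-.01,-.02): print(dz,np.round(proj("wrist",s["tool_pos"]+Rt@[0,0,dz])))
E
```

```text
t: 23.0
tool_pos: [0.5517, 0.2971, 0.073]
eef_rot: [0.158, -2.528, 0.052]
force: [-0.4, -1.3, 1.0]
opening: 0.999
grip_force: 0.0
23.0 [-0.37300437 -1.26941224  1.04175841] [[-0.81385647 -0.1253229  -0.56739035]
 [-0.1017897   0.99211444 -0.07312858]
 [ 0.57208085 -0.00176167 -0.82019534]]
[('axe', 0.61, [0.5392, 0.2914, 0.0663], [273, 221])]
0.57 [[223, 124], [222, 133], [242, 217], [243, 299], [312, 301], [316, 215], [337, 127]]
10 0 0
40 0 0
80 0 0
120 0 0
150 227 333
0.02 [280. 228.]
0.01 [280. 233.]
0 [280. 238.]
-0.01 [280. 244.]
-0.02 [280. 250.]
```

Axe block is centred on the tool line (columns 242–316, centre 279). I'll advance 42 mm along the tool and grip.

```bash
python3 -m crank '[[-0.08,-0.01,-0.115,0,0,0,1],[-0.16,-0.02,-0.23,0,0,0,1],[-0.204,-0.026,-0.295,0,0,0,1],[-0.22,-0.029,-0.318,0,0,0,1],[-0.238,-0.031,-0.344,0,0,0,1],[-0.238,-0.031,-0.344,0,0,0,1]]' && python3 -m crank '[[0,0,0,0,0,0,0],[0,0,0,0,0,0,-0.05],[0,0,0,0,0,0,-0.1],[0,0,0,0,0,0,-1],[0,0,0,0,0,0,-1],[0,0,0,0,0,0,-1],[0,0,0,0,0,0,-1],[0,0,0,0,0,0,-1],[0,0,0,0,0,0,-1]]' 25
```

```text
t: 23.9
tool_pos: [0.5266, 0.294, 0.0369]
eef_rot: [0.159, -2.526, 0.053]
force: [0.3, 0.1, -0.3]
opening: 1.0
grip_force: 0.0
t: 25.02
tool_pos: [0.5264, 0.2938, 0.0367]
eef_rot: [0.158, -2.526, 0.054]
force: [0.7, -2.9, 0.8]
opening: 0.447
grip_force: 25.0
```

```bash
python3 -m crank '[[0.03,0.004,0.045,0,0,0,-1],[0.08,0.01,0.115,0,0,0,-1],[0.17,0.022,0.246,0,0,0,-1],[0.17,0.022,0.5,0,0,0,-1],[0.17,0.022,0.9,0,0,0,-1],[0.17,0.022,0.98,0,0,0,-1]]' && python3 -m crank '[[0,-0.2,0.3,0,0,0,-1],[0,-0.5,0.4,0.003,-0.024,0,-1],[0,-0.8,0.4,0.006,-0.048,0,-1],[0,-1,0.4,0.0095,-0.073,0,-1],[0,-1,0.4,0.0124,-0.0961,0,-1],[0,-1,0.4,0.0124,-0.0961,0,-1]]' && python3 -m crank '[[-0.05,-0.4,0,0,0,0,-1],[-0.1,-0.8,0,0,0,0,-1],[-0.14,-1,0,0,0,0,-1],[-0.14,-1,0,0,0,0,-1]]'
python3 - <<'E'
from h import *
s=r.observe();print(s["t"],s["tool_pos"],R.from_rotvec(s["eef_rot"]).as_matrix().round(3).tolist(),s["grip_force"],s["force"])
img("wrist");print(find("wrist","axe"),find("wrist","pan"))
img("scene");print(find("scene","axe"),find("scene","pan"))
E
```

```text
t: 25.78
tool_pos: [0.5455, 0.2971, 0.1394]
eef_rot: [0.16, -2.533, 0.051]
force: [0.2, 0.2, -5.6]
opening: 0.452
grip_force: 25.0
t: 26.52
tool_pos: [0.5389, 0.1954, 0.1732]
eef_rot: [0.197, -3.13, 0.002]
force: [-0.3, 0.0, -4.4]
opening: 0.451
grip_force: 25.0
t: 27.02
tool_pos: [0.5298, 0.0953, 0.1747]
eef_rot: [0.193, -3.131, 0.001]
force: [0.7, 1.0, -5.1]
opening: 0.45
grip_force: 25.0
27.025 [0.52979327 0.09529281 0.17467178] [[-0.992, -0.123, -0.004], [-0.123, 0.992, -0.001], [0.004, -0.0, -1.0]] 24.955101907253265 [ 0.72513984  0.95458198 -5.05009109]
[('axe', 0.88, [0.5259, 0.0968, 0.2033], [282, 250])] [('pan', 0.56, [0.5179, 0.0437, 0.0868], [218, 183])]
[('axe', 0.94, [0.5267, 0.0937, 0.2026], [307, 148])] [('pan', 0.69, [0.5195, 0.0348, 0.0822], [282, 197])]
```

```bash
python3 -m crank '[[-0.06,-0.35,0,0,0,0,-1],[-0.06,-0.58,-0.1,0,0,0,-1],[-0.06,-0.58,-0.4,0,0,0,-1],[-0.06,-0.58,-0.7,0,0,0,-1],[-0.06,-0.58,-0.9,0,0,0,-1],[-0.06,-0.58,-1,0,0,0,-1],[-0.06,-0.58,-1,0,0,0,-1]]' && python3 -m crank '[[0,0,-0.05,0,0,0,-1],[0,0,-0.1,0,0,0,-1],[0,0,-0.13,0,0,0,-1],[0,0,-0.13,0,0,0,-1]]' && python3 -m crank '[[0,0,-0.01,0,0,0,-1],[0,0,-0.02,0,0,0,-1],[0,0,-0.02,0,0,0,-1]]' && python3 -m crank '[[0,0,-0.01,0,0,0,-1],[0,0,-0.02,0,0,0,-1],[0,0,-0.02,0,0,0,-1]]'
```

```text
t: 28.2
tool_pos: [0.523, 0.0385, 0.0743]
eef_rot: [0.197, -3.131, 0.001]
force: [-0.7, 0.1, -5.2]
opening: 0.449
grip_force: 25.0
t: 28.7
tool_pos: [0.5232, 0.0382, 0.0615]
eef_rot: [0.196, -3.132, 0.001]
force: [-0.7, 0.8, -5.0]
opening: 0.449
grip_force: 25.0
t: 29.08
tool_pos: [0.5234, 0.0382, 0.0596]
eef_rot: [0.196, -3.133, 0.001]
force: [0.2, 0.5, -5.2]
opening: 0.452
grip_force: 25.0
t: 29.45
tool_pos: [0.5233, 0.0382, 0.0576]
eef_rot: [0.197, -3.132, 0.001]
force: [-0.7, 0.2, -6.2]
opening: 0.448
grip_force: 25.0
```

```bash
python3 -m crank '[[0,0,-0.01,0,0,0,-1],[0,0,-0.01,0,0,0,-1]]' && python3 -m crank '[[0,0,-0.01,0,0,0,-1],[0,0,-0.01,0,0,0,-1]]'; python3 -m crank '[[0,0,-0.01,0,0,0,-1],[0,0,-0.01,0,0,0,-1]]'
```

```text
t: 29.7
tool_pos: [0.5233, 0.0382, 0.0566]
eef_rot: [0.196, -3.132, 0.001]
force: [0.0, 0.2, -5.2]
opening: 0.448
grip_force: 25.0
t: 29.95
tool_pos: [0.5233, 0.0382, 0.0556]
eef_rot: [0.196, -3.132, 0.001]
force: [0.2, -0.7, -6.2]
opening: 0.453
grip_force: 25.0
t: 30.2
tool_pos: [0.5233, 0.0382, 0.0546]
eef_rot: [0.196, -3.132, 0.001]
force: [-0.3, 0.8, -5.1]
opening: 0.449
grip_force: 25.0
```

```bash
python3 -m crank '[[0,0,-0.01,0,0,0,-1],[0,0,-0.01,0,0,0,-1]]' && python3 -m crank '[[0,0,-0.01,0,0,0,-1],[0,0,-0.01,0,0,0,-1]]'; python3 -m crank '[[0,0,-0.01,0,0,0,-1],[0,0,-0.01,0,0,0,-1]]'
```

```text
t: 30.45
tool_pos: [0.5235, 0.0382, 0.0539]
eef_rot: [0.196, -3.133, 0.001]
force: [-2.1, 0.2, -2.2]
opening: 0.451
grip_force: 25.0
t: 30.7
tool_pos: [0.5236, 0.0382, 0.0538]
eef_rot: [0.197, -3.133, 0.002]
force: [-6.8, 0.3, 6.6]
opening: 0.449
grip_force: 25.0
t: 30.95
tool_pos: [0.5238, 0.0382, 0.0537]
eef_rot: [0.197, -3.133, 0.002]
force: [-8.4, 1.3, 14.0]
opening: 0.451
grip_force: 25.0
```

```bash
python3 -m crank '[[0,0,0.01,0,0,0,-1],[0,0,0.018,0,0,0,-1],[0,0,0.018,0,0,0,-1]]'; python3 - <<'E'
from h import *
img("scene");print(find("scene","axe",1)); img("wrist");print(find("wrist","axe",1))
E
python3 -m crank '[[0,0,0,0,0,0,0],[0,0,0,0,0,0,0.3],[0,0,0,0,0,0,1],[0,0,0,0,0,0,1],[0,0,0,0,0,0,1],[0,0,0,0,0,0,1],[0,0,0,0,0,0,1],[0,0,0,0,0,0,1]]'
```

```text
t: 31.32
tool_pos: [0.5238, 0.0383, 0.0538]
eef_rot: [0.197, -3.133, 0.001]
force: [-1.4, 0.0, 2.2]
opening: 0.452
grip_force: 25.0
[('axe', 0.63, [0.5208, 0.0353, 0.0815], [283, 197])]
[('axe', 0.74, [0.5189, 0.0325, 0.082], [270, 246])]
t: 32.52
tool_pos: [0.5234, 0.0382, 0.0535]
eef_rot: [0.196, -3.133, 0.001]
force: [1.0, 0.6, -1.0]
opening: 1.0
grip_force: 0.0
```

Axe lies on the pan (z reads as the pan's), released. I'll rise clear, then go to the record key.

```bash
python3 -m crank '[[0,0,0.1,0,0,0,1],[0,0,0.3,0,0,0,1],[0,0,0.7,0,0,0,1],[0,0,1,0,0,0,1],[0,0,1,0,0,0,-1]]' && python3 -m crank '[[0.4,0.3,0,0,0,-0.022,-1],[0.8,0.65,0,0,0,-0.022,-1],[1,0.65,0,0,0,-0.022,-1],[1,0.65,0,0,0,-0.022,-1]]' && python3 -m crank '[[0.2,0,0,0,0.025,0,-1],[0.37,0,0,0,0.05,0,-1],[0.37,0,0,0,0.075,0,-1],[0.37,0,0,0,0.0972,0,-1],[0.37,0,0,0,0.0972,0,-1],[0.37,0,0,0,0.0972,0,-1]]'
python3 - <<'E'
from h import *
s=r.observe();print(s["t"],s["tool_pos"],R.from_rotvec(s["eef_rot"]).as_matrix().round(3).tolist(),s["opening"])
img("wrist","w4");print(find("wrist","record_top"),find("wrist","axe"),find("wrist","pan"),find("wrist","zero_top"))
E
```

```text
t: 33.15
tool_pos: [0.5258, 0.0381, 0.1574]
eef_rot: [-0.196, 3.132, -0.002]
force: [0.0, -0.3, -0.4]
opening: 0.935
grip_force: 0.0
t: 33.65
tool_pos: [0.6232, 0.1034, 0.1516]
eef_rot: [-0.02, -3.136, 0.002]
force: [-0.3, 0.5, -0.8]
opening: 0.51
grip_force: 0.0
t: 34.4
tool_pos: [0.6586, 0.1023, 0.147]
eef_rot: [-0.018, -2.517, 0.006]
force: [0.5, 0.1, -1.1]
opening: 0.005
grip_force: 0.0
34.4 [0.65861513 0.10231539 0.14700844] [[-0.811, 0.011, -0.585], [0.014, 1.0, -0.001], [0.585, -0.009, -0.811]] 0.0049281659233884785
[] [('axe', 0.78, [0.5206, 0.0352, 0.0839], [205, 114])] [] [('zero_top', 0.57, [0.646, -0.0334, 0.0533], [126, 257])]
```

View pics/w4.png

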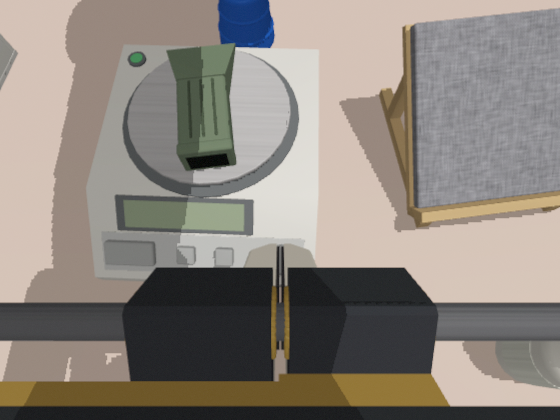

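The axe lies flat in the middle of the pan (205,105), and the record key is right under the fingertips. Approaching it.

```bash
python3 -m crank '[[0.01,0.01,-0.4,0,0,0,-1],[0.014,0.01,-0.7,0,0,0,-1],[0.014,0.01,-0.81,0,0,0,-1],[0.014,0.01,-0.81,0,0,0,-1]]' && python3 -m crank '[[-0.15,0,-0.22,0,0,0,-1],[-0.27,0,-0.385,0,0,0,-1],[-0.3,0,-0.43,0,0,0,-1],[-0.3,0,-0.43,0,0,0,-1]]' && python3 -m crank '[[-0.011,0,-0.016,0,0,0,-1],[-0.011,0,-0.016,0,0,0,-1]]' && python3 -m crank '[[-0.011,0,-0.016,0,0,0,-1],[-0.011,0,-0.016,0,0,0,-1]]'
```

```text
t: 35.15
tool_pos: [0.6616, 0.1042, 0.0735]
eef_rot: [-0.016, -2.528, 0.006]
force: [-0.7, 0.6, -0.2]
opening: 0.007
grip_force: 0.0
t: 35.65
tool_pos: [0.6327, 0.1042, 0.0313]
eef_rot: [-0.016, -2.53, 0.006]
force: [-0.2, 0.0, 0.5]
opening: 0.007
grip_force: 0.0
t: 35.9
tool_pos: [0.6313, 0.1042, 0.0284]
eef_rot: [-0.016, -2.529, 0.006]
force: [0.3, 0.4, -0.2]
opening: 0.01
grip_force: 0.0
t: 36.15
tool_pos: [0.6295, 0.1042, 0.026]
eef_rot: [-0.016, -2.528, 0.006]
force: [-0.5, -0.3, -0.4]
opening: 0.006
grip_force: 0.0
```

```bash
python3 -m crank '[[-0.017,0,-0.033,0,0,0,-1],[-0.034,0,-0.066,0,0,0,-1],[-0.034,0,-0.066,0,0,0,-1]]' && python3 -m crank '[[-0.011,0,-0.016,0,0,0,-1],[-0.011,0,-0.016,0,0,0,-1]]' && python3 -m crank '[[-0.011,0,-0.016,0,0,0,-1],[-0.011,0,-0.016,0,0,0,-1]]'
```

```text
t: 36.52
tool_pos: [0.626, 0.1043, 0.0197]
eef_rot: [-0.016, -2.528, 0.006]
force: [1.6, 0.6, 3.4]
opening: 0.008
grip_force: 1.3
t: 36.78
tool_pos: [0.6253, 0.1043, 0.0185]
eef_rot: [-0.016, -2.528, 0.006]
force: [0.8, 1.4, 4.2]
opening: 0.005
grip_force: 1.9
t: 37.02
tool_pos: [0.6246, 0.1043, 0.0174]
eef_rot: [-0.016, -2.53, 0.006]
force: [3.2, 0.9, 8.5]
opening: 0.004
grip_force: 4.1
```

Record key on its stop (9 N, above the 5 N needed). I'll back off and check the final state.

```bash
python3 -m crank '[[0.1,0,0.15,0,0,0,-1],[0.34,0,0.5,0,0,0,-1],[0.5,0,0.9,0,0,0,-1],[0.5,0,1,0,0,0,-1]]' && python3 -m crank '[[0,0,0.4,0,0,0,-1],[0,0,0.9,0,0,0,-1],[0,0,1,0,0,0,-1],[0,0,1,0,0,0,-1]]'
python3 - <<'E'
from h import *
img("wrist")
print([find("wrist",q) for q in ("axe","pan","bell","record_top")])
b=img("top");print([find("top",q,2) for q in ("axe","pan","bell","tray","brush","adhesive","shard")])
img("scene");print([find("scene",q,2) for q in ("axe","bell","pan")])
E
```

```text
t: 37.52
tool_pos: [0.6719, 0.1038, 0.1157]
eef_rot: [-0.017, -2.525, 0.006]
force: [-6.9, -2.0, 18.6]
opening: 0.006
grip_force: 0.0
t: 38.02
tool_pos: [0.6572, 0.1023, 0.2119]
eef_rot: [-0.017, -2.542, 0.003]
force: [1.3, -0.2, -0.5]
opening: 0.002
grip_force: 0.0
[[('axe', 0.67, [0.5186, 0.0327, 0.0836], [214, 146])], [], [('bell', 0.76, [0.3342, 0.0582, -0.0026], [249, 66])], [('record_top', 0.47, [0.6418, -0.0303, 0.0421], [155, 269])]]
[[('axe', 0.47, [0.5187, 0.0339, 0.0835], [271, 224])], [('pan', 0.95, [0.5206, 0.0362, 0.0815], [270, 223])], [('bell', 0.89, [0.4522, -0.3222, 0.0128], [398, 250]), ('bell', 0.7, [0.5116, 0.3038, -0.001], [178, 226])], [('tray', 0.64, [0.4539, -0.3244, 0.0008], [397, 249])], [('brush', 0.6, [0.7204, -0.3164, -0.0041], [393, 157])], [('adhesive', 0.9, [0.7283, 0.3183, 0.0025], [175, 152]), ('adhesive', 0.7, [0.4529, -0.3235, 0.0002], [397, 250])], [('shard', 0.69, [0.8236, -0.0061, -0.0008], [287, 121])]]
[[('axe', 0.6, [0.5214, 0.0342, 0.0796], [282, 198])], [('bell', 0.95, [0.4543, -0.3267, 0.0096], [130, 255]), ('bell', 0.6, [0.3404, 0.0613, 0.0019], [259, 183])], [('pan', 0.76, [0.5212, 0.0349, 0.0819], [283, 197])]]
```

Axe on the pan centre, bell in the tray, bystanders where they were, robot in free space with no force on it. Handing in.

```bash
python3 -c "
from station import ticket; print(ticket.close_job())"
```

```text
the job is handed in; nothing more can be done
None
```

The job is handed in at about 38 s of the 72 s allowed: the bell stands in the tray, zero was pressed with the pan empty, the axe head lies flat in the middle of the pan, and record was pressed (key presses judged from contact force, no verdict returned).

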